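# Clear the board edge, lay the straightedge and weight it

### The job

First clear every offcut lying along the near edge of the clamped board into the scrap tray. Then take the aluminium straightedge off the board and lay it flat on the bench, flush against that near edge along its full length, without sticking out past either end of the board. Last, weight it down with the two steel discs, the larger set flat on the middle of the straightedge and then the smaller centred on top of it; do not disturb the wrench, the jar or the glue bottle.

Things in the scene. Friction and masses are not known exactly. Their poses are not given: they have to be found in the camera images.
- scrap_pine: Offcut: solid pine block, 55 long (own x), 28 wide (own y), 20 high mm; origin at the centre of its underside as it first lies, z up. Starts near the board's near edge, long side pointing roughly away from that edge. May be absent.
- scrap_bar: Offcut: dark flat steel bar end, 58 long (own x), 25 wide (own y), 14 high mm; origin at the centre of its underside as it first lies, z up. Starts near the board's near edge, long side pointing roughly away from that edge. May be absent.
- scrap_angle: Offcut: piece of steel L-angle, one 26 mm leg (5 thick) flat on the bench and the other (5 thick) standing at its own -y side, 55 long (own x), 26 wide (own y), 24 high mm; origin at the centre of its underside as it first lies, z up. Starts near the board's near edge, long side pointing roughly away from that edge. May be absent.
- scrap_channel: Offcut: piece of dark steel U-channel, open side up, walls and floor 5 thick, 50 long (own x), 26 wide (own y), 22 high mm; origin at the centre of its underside as it first lies, z up. Starts near the board's near edge, long side pointing roughly away from that edge. May be absent.
- scrap_copper: Offcut: solid square copper bar end, 50 long (own x), 22 wide (own y), 22 high mm; origin at the centre of its underside as it first lies, z up. Starts near the board's near edge, long side pointing roughly away from that edge. May be absent.
- board: Wooden board clamped to the bench (does not move): 180 (own x) by 340 (own y) by 18 mm thick; origin at the centre of its underside on the bench. Its near edge, facing the robot, is the straight upright face at own x = -90 mm, running along own y. Two small steel clamps, up to 50 mm above the bench, grip only its far edge, own x > 80 mm, at own y = +-130 mm.
- straightedge: Aluminium box-section straightedge, a closed bar 280 mm long (own y), 40 wide (own x), 36 high, about 0.35 kg; origin at the centre of its underside. Both long upright faces are true, and either may go against the board. Starts lying on top of the board.
- disc_large: Plain steel disc weight, the larger: 60 mm diameter, 18 mm thick, about 0.4 kg, lying flat; origin at the centre of its underside, z up. It may overhang the straightedge on both sides, above the board's top.
- disc_small: Plain steel disc weight, the smaller: 46 mm diameter, 18 mm thick, about 0.25 kg, lying flat; origin at the centre of its underside, z up.
- tray: Open sheet-steel scrap tray fixed on the bench at the robot's right: 240 (own x) by 150 (own y) by 45 mm high outside, walls and floor 4 mm; origin at the centre of its underside.
- wrench: Bystander: steel open-ended wrench, 190 mm long (own x), lying flat on the bench to the left of the discs; origin near its middle.
- jar: Bystander: screw jar, 66 mm diameter, 85 mm high, beyond the discs; origin under its centre.
- glue: Bystander: glue bottle, 50 mm diameter, 130 mm high, beyond the scrap tray; origin under its centre.
Mind the look-alikes: they are no part of the job. Leave any yellow look-alike of the scrap_angle alone. Leave any pink look-alike of the disc_large alone.

How it is judged:
On the way, in this order (a step that is already met when the one before it is completed fails the run):
1. all offcuts are in the scrap tray (x of scrap_pine in the frame of tray between -0.12 and 0.12 m and y of scrap_pine in the frame of tray between -0.075 and 0.075 m and z of each of scrap_pine, scrap_bar, scrap_angle, scrap_channel, scrap_copper in the frame of tray below 0.045 m and x of scrap_bar in the frame of tray between -0.12 and 0.12 m and y of scrap_bar in the frame of tray between -0.075 and 0.075 m and x of scrap_angle in the frame of tray between -0.12 and 0.12 m and y of scrap_angle in the frame of tray between -0.075 and 0.075 m and x of scrap_channel in the frame of tray between -0.12 and 0.12 m and y of scrap_channel in the frame of tray between -0.075 and 0.075 m and x of scrap_copper in the frame of tray between -0.12 and 0.12 m and y of scrap_copper in the frame of tray between -0.075 and 0.075 m), for 0.2 s.
2. the straightedge lies on the bench flush against the board's near edge (x of straightedge in the frame of board between -0.1125 and -0.1075 m and y of straightedge in the frame of board between -0.034 and 0.034 m and angle between the y axis of straightedge and the y axis of board, either way round below 0.015 rad and angle between straightedge's own z axis and vertical below 0.03 rad and height (world z) of straightedge below 0.004 m and linear speed of straightedge below 0.02 m/s), for 0.2 s.
3. the larger disc lies flat on the middle of the straightedge (horizontal distance between disc_large and straightedge below 0.012 m and angle between disc_large's own z axis and vertical below 0.05 rad and height (world z) of disc_large between 0.033 and 0.039 m and linear speed of disc_large below 0.02 m/s), for 0.2 s.
4. the smaller disc lies flat, centred on the larger (horizontal distance between disc_small and disc_large below 0.008 m and angle between disc_small's own z axis and vertical below 0.05 rad and height (world z) of disc_small between 0.05 and 0.058 m and linear speed of disc_small below 0.02 m/s), for 0.2 s.
At the end, for the whole second after the job is handed in: All offcuts inside the tray; straightedge flat on the bench, gap to the near edge at most 2.5 mm at its middle, parallel within 0.015 rad, past no board end by over 4 mm; larger disc flat on it within 12 mm of its middle, smaller flat on the larger within 8 mm of centre; all at rest (all of step 1 and all of step 2 and all of step 3 and all of step 4 and linear speed of each of scrap_pine, scrap_bar, scrap_angle, scrap_channel, scrap_copper below 0.02 m/s); the robot touches nothing.
It fails at once if the wrench is moved more than 30 mm (distance of wrench from where it was at the start of the episode above 0.03 m).
It fails at once if the jar is moved more than 30 mm (distance of jar from where it was at the start of the episode above 0.03 m).
It fails at once if the glue is moved more than 30 mm (distance of glue from where it was at the start of the episode above 0.03 m).
Of scrap_pine, scrap_bar, scrap_angle, scrap_channel, scrap_copper only 3 to 5 are there at a start; the rules pass over those that are not, and their reading is None.
At some moment in a run one of scrap_pine, scrap_bar, scrap_angle, scrap_channel, scrap_copper may be knocked a few centimetres aside while the robot is not near it.
Once in a run the grip may slacken for a moment while it holds something.
It also fails if it takes over 210 s, if anything falls off the work surface, if the arm or the gripper's body presses on something with over 40 N, if the wrist force passes 120 N, or if a joint passes its speed limit or range.

### The arm

A 6-joint arm with a two-finger parallel gripper is mounted at the origin on the work surface. World frame = base frame: x ahead of the robot, y to its left, z up, the work surface at z = 0. Lengths are in m, angles in rad, forces in N, time in s.
With the tool pointing down it reaches from about 0.35 to 0.925 m from the base axis. Payload 6.4 kg.
Tool frame: the origin (TCP) lies midway between the tips of the shut fingers; the grasp point (between the pads) lies 19 mm behind it; z points along the fingers, y is the line along which they close (so a half turn about z gives the same grasp; the last joint's range is limited). The gripper opens to 94 mm and grips with 3 to 60 N. Pads are 16 mm wide; open, the fingers measure 119 mm over their backs; the gripper's body (75 mm by 177 mm) begins 78 mm behind the grasp point.
Start: joints at [1.049, 0.245, 1.558, -0, 1.339, -0.174], TCP at [0.222, 0.611, 0.205] pointing down, gripper open.
Joint ranges: [-3.13, 3.13], [-1.02, 2.26], [0.13, 2.54], [-0.95, 4.09], [0.21, 2.88], [-2.74, 2.74]. Speed limits (rad/s): [2.57, 2.57, 3.14, 3.14, 3.14, 3.14].

### API

Orientations are given as a unit quaternion [w, x, y, z].
In Python, from plant import manip gives the robot as it stands.
- The arm moves only by the tool jog_arm, never from a script. Its arguments are lists of equal length, an entry for each row: "dp": the shift along the tool's x, y, z in cm, a list of three; "rotation": the turn, a rotation vector about the tool's x, y, z in degrees, a list of three; "claw": the opening, from -1 (shut) to 1 (fully open). A call has 1 to 20 rows; each row shifts and turns the commanded pose from where the row before left it, along the tool's axes as they then stand; what a row does not reach is not made up. A row lasts 1/8 s, in which the tool goes at most 62.5 mm and 10.7 degrees, less where a joint would pass 70% of its speed; a pose out of reach is approached as far as the arm can. A call is refused whole if a number of a shift passes 6.25 or a number of a turn 10.7, either way. A call with a gripper value outside its range is refused whole. The fingers move at their own pace and stop on an object; the grip force is fixed at half the most. Time passes only in rows, so rows that do not move let the fingers close. It gives the time, the measured TCP pose, the force, the opening and the grip force at its end, in the units of the state.
- manip.read_state(): the state, without advancing time (a new reading comes with each control period).
- manip.capture(name): name is "scene" or "side" or "wrist"; returns a dict with "image" (400x640x3 uint8, red, green, blue), "z_map" (400x640 float32, m along the optical axis (not along the pixel's ray), 0 where there is no reading), "K" (3x3 intrinsics, pixels), "camera_from_world" (4x4, takes a point from world to camera coordinates). Camera axes: x right, y up, looking along -z (the intrinsics and any distortion apply to the point x, -y, -z); pixel columns grow to the right and rows downward; lengths in m; the calibration is good to about 2 mm. A picture is of the moment at which its call begins.
- manip.sign_off(): hands the job in; it is judged then, once.
Trained networks look in a picture, given as the dict that the camera call returned (one of the last four; its "shot" number tells which), for a name from the list of things; names that differ only in an ending like _2 or _b are one class to them, and where a whole thing is asked for, a point or a joint stands for the part that bears it (a point fixed in the world has none). Each returns a list of dicts, best first, with "p" (0 to 1); they miss things now and then, are a little off and sometimes report something else, mostly with a low value. They report only what shows in the picture. A call takes as long as a camera call. They do not tell look-alikes from the thing itself.
- manip.spot_in(query, picture): "point" ([column, row] in pixels, amid what is visible of it).
- manip.regions_of(query, picture): "mask" (400x640 bool, what is visible of it) and "point" ([column, row] in pixels, amid what is visible of it).
- manip.landmark_of(query, picture): "point" ([column, row] in pixels: a listed point, or the origin of a listed thing).
The state is a dict: "time": time; "q": joint angles; "dq": joint speeds; "joint_efforts": joint torques, N m; "position": TCP position; "orientation": TCP orientation; "wrist_force": force on the tool from outside, world axes, zero at the start; "moment": the same for the moment, N m; "finger_gap": finger opening in m; "grip_force": force on a finger pad.
Only numpy, scipy, OpenCV 4.12 (cv2) and the standard library are available. Lean on these libraries where they do the work, as an engineer would, in place of code of your own. Each camera call takes 0.05 s, during which the arm holds its last target. There are 200 camera calls.

## Working session

There is one attempt and no reset: what is moved stays moved. The work goes in short steps, Python scripts to look and compute and a tool call to move; the robot and the scene stay as the last step left them, time stands still between calls to the robot, and variables do not carry over. Pictures are saved under pics/ and viewed, at most 14 in all, crops included, and the job is handed in when it is done.

Besides the shell and the picture viewer there is one more tool, called after "Request:" as a command line: name --argument value ..., lists and objects as JSON in quotes. jog_arm: Moves the arm, as the interface text tells. Its arguments: {"type":"object","properties":{"dp":{"type":"array"},"rotation":{"type":"array"},"claw":{"type":"array"}},"required":["dp","rotation","claw"]}

```bash
mkdir -p pics; ls
cat > h.py <<'E'
import numpy as np, cv2, json
from scipy.spatial.transform import Rotation as R
from plant import manip
def cap(n,save=None):
    c=manip.capture(n)
    if save: cv2.imwrite('pics/'+save,c['image'][:,:,::-1])
    return c
def cloud(c):
    z=c['z_map'].astype(float);K=c['K'];v,u=np.mgrid[0:400,0:640]
    X=(u-K[0,2])/K[0,0]*z;Y=(v-K[1,2])/K[1,1]*z
    P=np.stack([X,-Y,-z,np.ones_like(z)],-1)
    W=P@np.linalg.inv(c['camera_from_world']).T
    W=W[...,:3];W[z==0]=np.nan
    return W
def st():
    s=manip.read_state();q=np.array(s['orientation'])
    print('t',round(s['time'],2),'p',np.round(s['position'],4),'R',np.round(R.from_quat(q[[1,2,3,0]]).as_matrix(),3).tolist(),'gap',round(s['finger_gap'],4),'F',np.round(s['wrist_force'],1),'q',np.round(s['q'],2))
    return s
E
python3 - <<'E'
from h import *
st()
for n in('scene','side'):
    c=cap(n,n+'0.png'); print(n,c['K'].tolist(),[k for k in c], np.round(np.linalg.inv(c['camera_from_world']),3).tolist())
    W=cloud(c); np.savez('/tmp/'+n,W=W,im=c['image'])
    for q in 'scrap_pine scrap_bar scrap_angle scrap_channel scrap_copper board straightedge disc_large disc_small tray wrench jar glue'.split():
        for r in manip.regions_of(q,c)[:3]:
            m=r['mask'];P=W[m];print(q,round(r['p'],2),np.round(r['point']),m.sum(),np.round(np.nanmedian(P,0),3) if len(P) else '')
E
```

```text
pics
t 0.0 p [0.2212 0.6106 0.2044] R [[-0.94, 0.341, -0.001], [0.341, 0.94, -0.002], [0.0, -0.002, -1.0]] gap 0.0939 F [-0.5  0.5 -0.1] q [ 1.05  0.25  1.56 -0.    1.34 -0.17]
scene [[482.29789692011474, 0.0, 318.62713897191725], [0.0, 482.29789692011474, 200.3817983558371], [0.0, 0.0, 1.0]] ['image', 'z_map', 'K', 'camera_from_world', 'shot'] [[-0.144, -0.745, 0.651, 1.306], [0.99, -0.107, 0.097, 0.165], [-0.002, 0.659, 0.753, 0.96], [0.0, 0.0, 0.0, 1.0]]
scrap_pine 0.53 [243. 196.] 232 [ 0.51  -0.156  0.019]
scrap_bar 0.6 [264. 206.] 243 [ 0.512 -0.092  0.013]
scrap_bar 0.21 [320. 210.] 165 [0.511 0.053 0.021]
scrap_angle 0.66 [284. 260.] 6432 [ 0.683 -0.012  0.018]
scrap_angle 0.62 [310. 178.] 219 [0.418 0.007 0.007]
scrap_angle 0.57 [292. 206.] 139 [ 0.514 -0.024  0.005]
board 0.63 [284. 256.] 6625 [ 0.683 -0.014  0.018]
straightedge 0.93 [283. 244.] 2786 [ 0.663 -0.015  0.052]
disc_large 0.85 [433. 204.] 391 [0.457 0.338 0.017]
disc_large 0.56 [434. 174.] 346 [0.35  0.344 0.017]
disc_small 0.8 [423. 239.] 339 [0.588 0.307 0.016]
tray 0.62 [167. 176.] 4574 [ 0.453 -0.388  0.006]
[... 815 characters left out ...]
 [337. 246.] 236 [ 0.501 -0.163  0.019]
scrap_copper 0.73 [312. 117.] 454 [0.695 0.352 0.059]
scrap_copper 0.69 [306. 198.] 166 [0.504 0.044 0.02 ]
board 0.59 [357. 207.] 4252 [ 0.614 -0.06   0.018]
board 0.32 [290. 144.] 156 [0.582 0.3   0.016]
board 0.2 [244. 132.] 243 [0.482 0.45  0.007]
straightedge 0.81 [364. 191.] 1516 [ 0.646 -0.032  0.053]
disc_large 0.78 [218. 156.] 224 [0.342 0.338 0.018]
disc_large 0.77 [249. 150.] 227 [0.45  0.331 0.018]
disc_large 0.39 [329. 232.] 168 [ 0.508 -0.098  0.014]
tray 0.86 [367. 315.] 6519 [ 0.453 -0.378  0.006]
wrench 0.52 [248. 131.] 190 [0.49  0.449 0.007]
jar 0.62 [312. 118.] 487 [0.696 0.352 0.057]
glue 0.85 [441. 250.] 610 [ 0.699 -0.329  0.076]
```

Run:
```python
import cv2
a=cv2.imread('pics/scene0.png');b=cv2.imread('pics/side0.png')
cv2.imwrite('pics/s1.png',cv2.resize(a[150:300,130:530],(800,300),interpolation=2))
cv2.imwrite('pics/c1.png',cv2.vconcat([cv2.resize(a[160:230,225:385],(800,350),interpolation=2),cv2.resize(b[160:260,250:570][:, :160*2],(800,250),interpolation=2)]))
```

```text
(no output)
```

View pics/scene0.png

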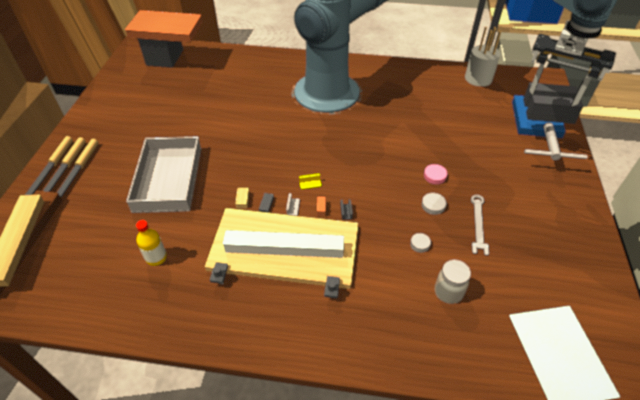

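View pics/c1.png

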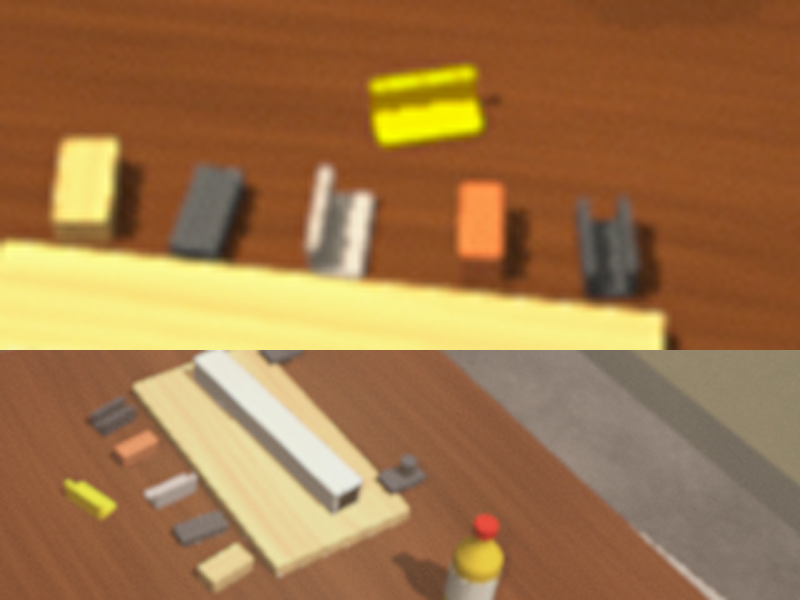

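```bash
cat >> h.py <<'E'
def rect(P):
    (c,s,a)=cv2.minAreaRect((P[:,:2]*1000).astype(np.float32)); 
    if s[0]<s[1]: s=s[::-1];a+=90
    a=(a+90)%180-90
    return np.round(c,1),np.round(s,1),round(a,1)
def blobs(W,x,y,z,mn=25):
    # grid-free clustering: components in image
    m=(W[...,0]>x[0])&(W[...,0]<x[1])&(W[...,1]>y[0])&(W[...,1]<y[1])&(W[...,2]>z[0])&(W[...,2]<z[1])
    n,l,s,_=cv2.connectedComponentsWithStats(m.astype(np.uint8),connectivity=4)
    out=[]
    for i in range(1,n):
        if s[i,4]>=mn: P=W[l==i]; out.append((P,)+rect(P)+(s[i,4],np.round(np.percentile(P[:,2],90),3)))
    return sorted(out,key=lambda o:o[1][1])
def delta(p,yaw=None):
    "tool-frame shift (cm) and turn (deg) to TCP p, tool-y at world angle yaw (deg)"
    s=manip.read_state();q=np.array(s['orientation']);r=R.from_quat(q[[1,2,3,0]]);M=r.as_matrix()
    d=M.T@(np.array(p)-s['position'])*100
    if yaw is None: print('dp',d.round(2));return
    y=np.radians(yaw);Y=np.array([-np.sin(y),np.cos(y),0]);
    if Y@M[:,1]<0:Y=-Y
    Z=np.array([0,0,-1]);T=np.stack([np.cross(Y,Z),Y,Z],1)
    print('dp',d.round(2),'rot',np.degrees(R.from_matrix(M.T@T).as_rotvec()).round(2))
E
python3 - <<'E'
from h import *
for n in('scene','side'):
    W=np.load('/tmp/'+n+'.npz')['W'];print(n)
    print('small');[print(*o[1:]) for o in blobs(W,(.38,.545),(-.22,.2),(.004,.04))]
    print('discs');[print(*o[1:]) for o in blobs(W,(.3,.65),(.25,.42),(.012,.022))]
    print('SE');[print(*o[1:]) for o in blobs(W,(.5,.85),(-.25,.25),(.048,.06),300)]
    print('board');[print(*o[1:]) for o in blobs(W,(.5,.85),(-.25,.25),(.014,.022),300)]
    print('tray');[print(*o[1:]) for o in blobs(W,(.3,.65),(-.55,-.25),(.03,.05),100)]
E
```

```text
scene
small
[ 504.8 -157.8] [57.  28.6] 9.0 221 0.022
[509.1 -92.3] [63.2 26.2] -3.9 194 0.016
[510.5 -21.8] [54.3 25.5] 3.3 108 0.024
[420.1   9.4] [55.1 26.2] -70.8 162 0.024
[504.7  52.4] [49.8 20.8] 8.0 161 0.023
[504.7 116.5] [54.1 26. ] 10.9 148 0.023
discs
[584.6 305.8] [46.4 43.6] -1.7 245 0.02
[451.4 339.7] [60.4 58.6] -25.9 336 0.02
[343.5 344.6] [60.6 59. ] -48.7 285 0.02
SE
[653.5 -15.5] [280.   44.3] -85.0 1800 0.056
board
[640.2 -19.9] [340.6 184.6] -89.9 5705 0.02
tray
[ 453.9 -381.5] [247.1 152.6] 10.1 934 0.045
side
small
[ 509.1 -151.4] [72.4 44.3] 12.2 240 0.023
[512.8 -86.7] [62.5 41.6] -4.2 185 0.017
[509.5 -22.1] [55.9 31.5] 2.7 129 0.025
[417.7  15.7] [73.5 27.4] -70.5 129 0.024
[509.5  53.5] [65.6 31.2] 16.0 161 0.025
[509.1 119.2] [58.3 51.1] 55.5 162 0.024
discs
[583.3 304.5] [45.1 44.4] 86.1 97 0.02
[452.1 337.1] [62.2 56.3] 67.8 159 0.021
[344.4 342.9] [63.4 57.8] 61.4 183 0.021
SE
[653.6 -15. ] [288.6  46.6] -85.2 968 0.057
board
[640.4 -20. ] [345.3 184.8] -90.0 3141 0.021
tray
[ 454.  -381.7] [242.8 152.7] 10.4 1154 0.047
```

Request:
jog_arm --dp '[[0, 0, -3], [0, 0, -3], [-2.3, -4.9, -0.3], [-2.3, -4.9, -0.3], [-2.3, -4.9, -0.3], [-2.3, -4.9, -0.3], [-2.3, -4.9, -0.3], [-2.3, -4.9, -0.3], [-2.3, -4.9, -0.3], [-2.3, -4.9, -0.3], [-2.3, -4.9, -0.3], [-2.3, -4.9, -0.3], [-2.3, -4.9, -0.3], [-2.3, -4.9, -0.3], [0, 0, 0], [0, 0, 0]]' --rotation '[[0, 0, -10], [0, 0, -10], [0, 0, 0], [0, 0, 0], [0, 0, 0], [0, 0, 0], [0, 0, 0], [0, 0, 0], [0, 0, 0], [0, 0, 0], [0, 0, 0], [0, 0, 0], [0, 0, 0], [0, 0, 0], [0, 0, 0], [0, 0, 0]]' --claw '[0, 0, 0, 0, 0, 0, 0, 0, 0, 0, 0, 0, 0, 0, 0, 0]'

```text
time: 3.4
position: [0.498, 0.0238, 0.3013]
orientation: [-0.0, -0.001, 1.0, 0.0]
wrist_force: [0.2, -0.1, 0.1]
finger_gap: 0.047
grip_force: 0.0
```

Run:
```python
from h import *
st(); c=cap('wrist','w1.png'); W=cloud(c); np.savez('/tmp/wrist',W=W,im=c['image'])
print(np.round(np.linalg.inv(c['camera_from_world']),3).tolist(),c['K'][0,0])
[print(*o[1:]) for o in blobs(W,(.35,.545),(-.25,.25),(.004,.04))]
```

```text
t 3.4 p [0.498  0.0238 0.3013] R [[-1.0, -0.001, -0.0], [-0.001, 1.0, 0.0], [0.0, 0.0, -1.0]] gap 0.047 F [ 0.2 -0.1  0.1] q [-0.18 -0.18  1.82  0.    1.5  -1.75]
[[-0.001, -0.965, -0.261, 0.422], [1.0, -0.001, -0.001, 0.023], [0.001, -0.261, 0.965, 0.481], [0.0, 0.0, 0.0, 1.0]] 300.64670885773006
[ 503.5 -157.2] [55.  28.9] 7.9 770 0.022
[509.6 -91.5] [58.  25.1] -3.7 627 0.016
[509.6 -20.8] [55.4 26. ] 3.3 614 0.025
[421.1  10.7] [55. 26.] -70.5 651 0.025
[503.2  52.6] [50.3 22.1] 7.3 474 0.024
[505.1 117.4] [50.2 26.5] 11.3 583 0.024
```

View pics/w1.png

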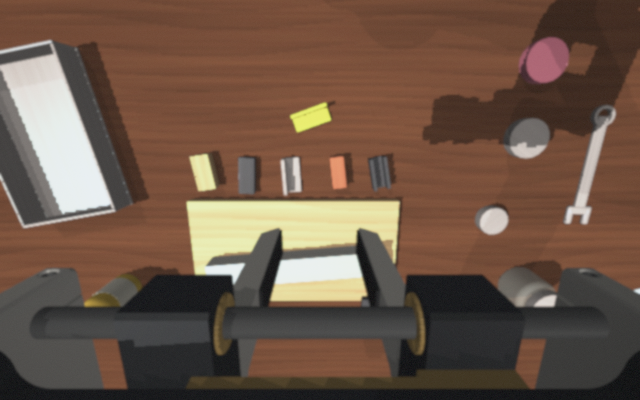

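Request:
jog_arm --dp '[[-0.14, -4.5, 0], [-0.14, -4.5, 0], [-0.14, -4.5, 0], [-0.13, -4.6, 0], [0, 0, 5], [0, 0, 5], [0, 0, 5], [0, 0, 5], [0, 0, 5], [0, 0, 2.5], [0, 0, 2], [0, 0, 0], [0, 0, 0], [0, 0, 0], [0, 0, 0], [0, 0, 0], [0, 0, -3], [0, 0, -4], [0, 0, -5]]' --rotation '[[0, 0, 0], [0, 0, 0], [0, 0, 0], [0, 0, 0], [0, 0, -4], [0, 0, -4], [0, 0, 0], [0, 0, 0], [0, 0, 0], [0, 0, 0], [0, 0, 0], [0, 0, 0], [0, 0, 0], [0, 0, 0], [0, 0, 0], [0, 0, 0], [0, 0, 0], [0, 0, 0], [0, 0, 0]]' --claw '[0, 0, 0, 0, 0, 0, 0, 0, 0, 0, 0, 0, -1, -1, -1, -1, -1, -1, -1]'

```text
time: 5.82
position: [0.5031, -0.1572, 0.1268]
orientation: [-0.001, -0.07, 0.998, 0.0]
wrist_force: [0.8, 0.1, -0.4]
finger_gap: 0.028
grip_force: 30.0
```

Run:
```python
from h import *
st(); delta((.523,-.3406,.125),10.2)
```

```text
t 5.83 p [ 0.5031 -0.1572  0.1268] R [[-0.99, -0.14, -0.002], [-0.14, 0.99, 0.001], [0.002, 0.001, -1.0]] gap 0.028 F [ 0.8  0.1 -0.4] q [-0.52  0.05  1.93 -0.    1.17 -2.23]
dp [  0.6  -18.43   0.16] rot [ 0.07 -0.11 -2.13]
```

Request:
jog_arm --dp '[[0.12, -3.7, 0], [0.12, -3.7, 0], [0.12, -3.7, 0], [0.12, -3.7, 0], [0.12, -3.63, 0], [0, 0, 4], [0, 0, 3], [0, 0, 2.1], [0, 0, 0], [0, 0, 0], [0, 0, 0], [0, 0, -4], [0, 0, -5], [0, 0, -4], [0, 4, -4]]' --rotation '[[0, 0, -2], [0, 0, 0], [0, 0, 0], [0, 0, 0], [0, 0, 0], [0, 0, 0], [0, 0, 0], [0, 0, 0], [0, 0, 0], [0, 0, 0], [0, 0, 0], [0, 0, 0], [0, 0, 0], [0, 0, 0], [0, 0, 10]]' --claw '[-1, -1, -1, -1, -1, -1, -1, -1, -1, 0, 0, 0, 0, 0, 0]'

```text
time: 7.7
position: [0.5225, -0.3023, 0.2086]
orientation: [0.001, 0.003, 1.0, -0.001]
wrist_force: [0.4, -0.3, -0.2]
finger_gap: 0.0474
grip_force: 0.0
```

```bash
cat > look.py <<'E'
from h import *
st(); c=cap('wrist'); W=cloud(c)
print('near');[print(*o[1:]) for o in blobs(W,(.35,.545),(-.22,.25),(.004,.04))]
print('tray');[print(*o[1:]) for o in blobs(W,(.3,.6),(-.5,-.28),(.009,.035),60)]
E
python3 look.py
```

```text
t 7.7 p [ 0.5225 -0.3023  0.2086] R [[-1.0, 0.006, 0.003], [0.006, 1.0, -0.003], [-0.003, -0.003, -1.0]] gap 0.0474 F [ 0.4 -0.3 -0.2] q [-0.71  0.13  1.68 -0.    1.32 -2.28]
near
[509.5 -92. ] [58.1 26.2] -2.8 1107 0.016
[509.4 -21.5] [55.4 28. ] 3.2 954 0.025
[421.1  10.5] [56.9 26.6] -70.7 1169 0.025
[503.   52.1] [50.5 25. ] 7.3 1269 0.024
[507.1 104.7] [50.1  3.2] 11.2 100 0.007
tray
[ 454.  -381.7] [233.6 142.8] 10.4 3572 0.033
[ 528.5 -342. ] [55.  28.3] 10.0 1055 0.026
```

Request:
jog_arm --dp '[[0.26, 4.2, 0], [0.26, 4.2, 0], [0.26, 4.2, 0], [0.26, 4.2, 0], [0.25, 4.26, 0], [0, 0, 4], [0, 0, 5], [0, 0, 5], [0, 0, 4.5], [0, 0, 2], [0, 0, 0], [0, 0, 0], [0, 0, 0], [0, 0, 0], [0, 0, 0], [0, 0, -3], [0, 0, -4], [0, 0, -5]]' --rotation '[[0, 0, 0], [0, 0, 0], [0, 0, 0], [0, 0, 0], [0, 0, 0], [0, 0, 4], [0, 0, 0], [0, 0, 0], [0, 0, 0], [0, 0, 0], [0, 0, 0], [0, 0, 0], [0, 0, 0], [0, 0, 0], [0, 0, 0], [0, 0, 0], [0, 0, 0], [0, 0, 0]]' --claw '[0, 0, 0, 0, 0, 0, 0, 0, 0, 0, 0, -1, -1, -1, -1, -1, -1, -1]'

```text
time: 10.0
position: [0.5076, -0.0897, 0.1203]
orientation: [-0.002, 0.034, 0.999, 0.001]
wrist_force: [0.0, -0.4, -0.1]
finger_gap: 0.0246
grip_force: 30.0
```

Run:
```python
from h import *
st(); delta((.449,-.354,.125),10.2)
```

```text
t 10.0 p [ 0.5076 -0.0897  0.1203] R [[-0.998, 0.069, -0.003], [0.069, 0.998, 0.001], [0.003, 0.001, -1.0]] gap 0.0246 F [ 0.  -0.4 -0.1] q [-0.4   0.03  1.96  0.    1.15 -1.9 ]
dp [  4.03 -26.77  -0.49] rot [  0.09  -0.17 -14.13]
```

Request:
jog_arm --dp '[[0.67, -4.46, -0.5], [0.67, -4.46, 0], [0.67, -4.46, 0], [0.67, -4.46, 0], [0.67, -4.46, 0], [0.68, -4.47, 0], [0, 0, 0], [0, 0, 4], [0, 0, 3], [0, 0, 2.1], [0, 0, 0], [0, 0, 0], [0, 0, 0], [0, 0, -4], [0, 0, -5], [0, 0, -4], [-3, 4, -4]]' --rotation '[[0, 0, 0], [0, 0, 0], [0, 0, 0], [0, 0, 0], [0, 0, 0], [0, 0, -7], [0, 0, -7], [0, 0, 0], [0, 0, 0], [0, 0, 0], [0, 0, 0], [0, 0, 0], [0, 0, 0], [0, 0, 0], [0, 0, 0], [0, 0, 0], [0, 0, 10]]' --claw '[-1, -1, -1, -1, -1, -1, -1, -1, -1, -1, -1, 0, 0, 0, 0, 0, 0]'

```text
time: 12.12
position: [0.4724, -0.3128, 0.2067]
orientation: [0.001, 0.004, 1.0, -0.001]
wrist_force: [1.0, -0.1, -0.4]
finger_gap: 0.0468
grip_force: 0.0
```

```bash
python3 look.py
```

```text
t 12.12 p [ 0.4724 -0.3128  0.2067] R [[-1.0, 0.008, 0.002], [0.008, 1.0, -0.003], [-0.003, -0.003, -1.0]] gap 0.0468 F [ 1.  -0.1 -0.4] q [-0.78  0.05  1.78 -0.    1.31 -2.35]
near
[509.5 -21.3] [56.  28.8] 3.2 903 0.025
[421.   10.1] [56.6 27.3] -70.4 1101 0.025
[502.7  51.6] [50.3 24.3] 7.2 1190 0.024
[507.1 105. ] [50.   3.5] 11.1 110 0.008
tray
[ 454.1 -381.6] [233.2 142.6] 10.5 2342 0.033
[ 451.3 -355.6] [57.9 25.3] 10.7 993 0.02
[ 531.1 -332.5] [73.6 64.4] -79.6 1448 0.027
```

Request:
jog_arm --dp '[[-0.6, 4.7, 0], [-0.6, 4.7, 0], [-0.6, 4.7, 0], [-0.6, 4.7, 0], [-0.6, 4.7, 0], [-0.55, 4.65, 0], [0, 0, 5], [0, 0, 5], [0, 0, 5], [0, 0, 2.7], [0, 0, 2], [0, 0, 0], [0, 0, 0], [0, 0, 0], [0, 0, 0], [0, 0, -3], [0, 0, -4], [0, 0, -5]]' --rotation '[[0, 0, 0], [0, 0, 0], [0, 0, 0], [0, 0, 0], [0, 0, 0], [0, 0, 0], [0, 0, -3.7], [0, 0, 0], [0, 0, 0], [0, 0, 0], [0, 0, 0], [0, 0, 0], [0, 0, 0], [0, 0, 0], [0, 0, 0], [0, 0, 0], [0, 0, 0], [0, 0, 0]]' --claw '[0, 0, 0, 0, -0.53, -0.53, -0.53, -0.53, -0.53, -0.53, -0.53, -0.53, -1, -1, -1, -1, -1, -1]'

```text
time: 14.42
position: [0.5064, -0.0291, 0.1268]
orientation: [-0.001, -0.033, 0.999, 0.0]
wrist_force: [1.2, -0.4, -0.8]
finger_gap: 0.005
grip_force: 30.0
```

Run:
```python
from h import *
st(); delta((.377,-.377,.125),10.2)
```

```text
t 14.43 p [ 0.5064 -0.0291  0.1268] R [[-0.998, -0.066, -0.002], [-0.066, 0.998, 0.001], [0.002, 0.001, -1.0]] gap 0.005 F [ 1.2 -0.4 -0.8] q [-0.28 -0.    1.98  0.    1.17 -1.92]
dp [ 15.2  -33.86   0.18] rot [ 0.06 -0.13 -6.43]
```

Request:
jog_arm --dp '[[1.9, -4.23, 0], [1.9, -4.23, 0], [1.9, -4.23, 0], [1.9, -4.23, 0], [1.9, -4.23, 0], [1.9, -4.23, 0], [1.9, -4.23, 0], [1.9, -4.25, 0], [0, 0, 0], [0, 0, 4], [0, 0, 3], [0, 0, 1.8], [0, 0, 0], [0, 0, 0], [0, 0, 0], [0, 0, -4], [0, 0, -5], [0, 0, -4], [-4, 4, -4]]' --rotation '[[0, 0, 0], [0, 0, 0], [0, 0, 0], [0, 0, 0], [0, 0, 0], [0, 0, 0], [0, 0, 0], [0, 0, 0], [0, 0, -6.4], [0, 0, 0], [0, 0, 0], [0, 0, 0], [0, 0, 0], [0, 0, 0], [0, 0, 0], [0, 0, 0], [0, 0, 0], [0, 0, 0], [0, 0, 10]]' --claw '[-1, -1, -1, -1, -1, -1, -1, -1, -1, -1, -1, -1, -1, -0.4, -0.4, -0.4, 0, 0, 0]'

```text
time: 16.8
position: [0.408, -0.3369, 0.2078]
orientation: [0.001, 0.004, 1.0, -0.002]
wrist_force: [1.1, 0.2, -0.4]
finger_gap: 0.0466
grip_force: 0.0
```

```bash
python3 look.py; python3 -c "
from h import *
delta((.5029,.0522,.2),7.3)"
```

```text
t 16.8 p [ 0.408  -0.3369  0.2078] R [[-1.0, 0.007, 0.001], [0.007, 1.0, -0.004], [-0.001, -0.004, -1.0]] gap 0.0466 F [ 1.1  0.2 -0.4] q [-0.9  -0.04  1.87 -0.    1.32 -2.47]
near
[420.9  10.5] [56.9 27.8] -70.6 987 0.025
[502.3  51.7] [50.9 24.3] 7.4 1092 0.024
tray
[ 437.4 -456. ] [172.3   1.7] 10.5 1017 0.033
[ 379.5 -367.9] [55.2 26.2] 10.2 895 0.029
[ 451.1 -355.7] [58.2 25. ] 10.5 876 0.02
[ 535.3 -354.6] [119.4  65.3] -79.3 1772 0.03
dp [-8.69 38.64  1.09] rot [-0.42  0.44 -7.78]
```

Request:
jog_arm --dp '[[-1.0, 4.3, 0], [-1.0, 4.3, 0], [-1.0, 4.3, 0], [-1.0, 4.3, 0], [-1.0, 4.3, 0], [-1.0, 4.3, 0], [-1.0, 4.3, 0], [-1.0, 4.3, 0], [-0.7, 4.2, 0], [0, 0, 5], [0, 0, 5], [0, 0, 0], [0, 0, 0]]' --rotation '[[0, 0, 0], [0, 0, 0], [0, 0, 0], [0, 0, 0], [0, 0, 0], [0, 0, 0], [0, 0, 0], [0, 0, 0], [0, 0, -7.8], [0, 0, 0], [0, 0, 0], [0, 0, 0], [0, 0, 0]]' --claw '[0, 0, 0, 0, 0, 0, 0, 0, 0, 0, 0, 0, 0]'

```text
time: 18.48
position: [0.4957, 0.0508, 0.1065]
orientation: [0.001, -0.069, 0.998, -0.001]
wrist_force: [1.2, -0.7, -0.3]
finger_gap: 0.047
grip_force: 0.0
```

```bash
python3 look.py; python3 -c "
from h import *
delta((.5029,.0522,.005),7.3)"
```

```text
t 18.48 p [0.4957 0.0508 0.1065] R [[-0.99, -0.138, 0.002], [-0.138, 0.99, -0.001], [-0.002, -0.001, -1.0]] gap 0.047 F [ 1.2 -0.7 -0.3] q [-0.13  0.    2.02 -0.    1.12 -1.83]
near
[420.9  10.8] [55.1 26. ] -70.6 1985 0.025
[502.3  52.8] [49.5 21.7] 7.7 1291 0.024
[504.7 117.6] [50.4 26.4] 11.1 1526 0.023
tray
dp [-0.65  0.07 10.21] rot [-0.1   0.21  0.61]
```

Request:
jog_arm --dp '[[-0.6, 0.1, 3], [0, 0, 4], [0, 0, 2], [0, 0, 1.1], [0, 0, 0], [0, 0, 0], [0, 0, 0], [0, 0, 0], [0, 0, 0], [0, 0, -3], [0, 0, -4], [0, 0, -5]]' --rotation '[[0, 0, 0], [0, 0, 0], [0, 0, 0], [0, 0, 0], [0, 0, 0], [0, 0, 0], [0, 0, 0], [0, 0, 0], [0, 0, 0], [0, 0, 0], [0, 0, 0], [0, 0, 0]]' --claw '[0, 0, 0, 0, 0, -1, -1, -1, -1, -1, -1, -1]'

```text
time: 20.02
position: [0.4985, 0.0531, 0.1229]
orientation: [-0.002, -0.069, 0.998, 0.0]
wrist_force: [0.7, -0.9, -1.7]
finger_gap: 0.022
grip_force: 30.0
```

Run:
```python
from h import *
st(); delta((.4987,-.404,.125),10.2)
```

```text
t 20.02 p [0.4985 0.0531 0.1229] R [[-0.99, -0.138, -0.005], [-0.138, 0.99, -0.0], [0.005, 0.0, -1.0]] gap 0.022 F [ 0.7 -0.9 -1.7] q [-0.12 -0.01  2.   -0.    1.16 -1.83]
dp [  6.27 -45.28  -0.2 ] rot [ 0.03 -0.26 -2.29]
```

Request:
jog_arm --dp '[[0.63, -4.53, 0], [0.63, -4.53, 0], [0.63, -4.53, 0], [0.63, -4.53, 0], [0.63, -4.53, 0], [0.63, -4.53, 0], [0.63, -4.53, 0], [0.63, -4.53, 0], [0.63, -4.53, 0], [0.6, -4.5, 0], [0, 0, 0], [0, 0, 4], [0, 0, 3], [0, 0, 2], [0, 0, 0], [0, 0, 0], [0, 0, 0], [0, 0, -4], [0, 0, -5], [0, 4, -4]]' --rotation '[[0, 0, 0], [0, 0, 0], [0, 0, 0], [0, 0, 0], [0, 0, 0], [0, 0, 0], [0, 0, 0], [0, 0, 0], [0, 0, 0], [0, 0, 0], [0, 0, -2.3], [0, 0, 0], [0, 0, 0], [0, 0, 0], [0, 0, 0], [0, 0, 0], [0, 0, 0], [0, 0, 0], [0, 0, 0], [0, 0, 0]]' --claw '[-1, -1, -1, -1, -1, -1, -1, -1, -1, -1, -1, -1, -1, -1, -1, 0, 0, 0, 0, 0]'

```text
time: 22.52
position: [0.4942, -0.367, 0.1678]
orientation: [0.001, -0.088, 0.996, -0.003]
wrist_force: [0.5, 0.6, -0.1]
finger_gap: 0.047
grip_force: 0.0
```

```bash
python3 look.py; python3 -c "
from h import *
delta((.5048,.1175,.16),11.1)"
```

```text
t 22.52 p [ 0.4942 -0.367   0.1678] R [[-0.985, -0.175, 0.003], [-0.175, 0.985, -0.005], [-0.002, -0.006, -1.0]] gap 0.047 F [ 0.5  0.6 -0.1] q [-0.82  0.2   1.68 -0.    1.25 -2.57]
near
[428.6 -11. ] [28.2 13.3] 30.1 260 0.01
tray
[ 503.3 -404.9] [50.3 21.7] 8.6 965 0.028
[ 449.6 -381.4] [224.6 143.4] 10.5 3333 0.033
[ 379.4 -367.7] [54.8 26. ] 10.1 1245 0.029
[ 567.3 -355.5] [85.8  2.1] -79.3 683 0.033
[ 451.3 -355.4] [57.4 24.5] 10.5 1236 0.02
[ 528.1 -341.9] [54.7 28. ] 10.3 1215 0.026
dp [-9.47 47.19  0.96] rot [-0.5   0.34 -0.82]
```

Request:
jog_arm --dp '[[-0.86, 4.29, 0], [-0.86, 4.29, 0], [-0.86, 4.29, 0], [-0.86, 4.29, 0], [-0.86, 4.29, 0], [-0.86, 4.29, 0], [-0.86, 4.29, 0], [-0.86, 4.29, 0], [-0.86, 4.29, 0], [-0.86, 4.29, 0], [-0.86, 4.29, 0], [0, 0, 4], [0, 0, 0], [0, 0, 0]]' --rotation '[[0, 0, 0], [0, 0, 0], [0, 0, 0], [0, 0, 0], [0, 0, 0], [0, 0, 0], [0, 0, 0], [0, 0, 0], [0, 0, 0], [0, 0, 0], [0, 0, 0], [0, 0, 0], [0, 0, 0], [0, 0, 0]]' --claw '[0, 0, 0, 0, 0, 0, 0, 0, 0, 0, 0, 0, 0, 0]'

```text
time: 24.32
position: [0.5035, 0.1161, 0.1248]
orientation: [0.001, -0.089, 0.996, -0.0]
wrist_force: [0.2, -0.1, 0.7]
finger_gap: 0.0468
grip_force: 0.0
```

```bash
python3 look.py; python3 -c "
from h import *
delta((.5048,.1175,.005),11.1)"
```

```text
t 24.32 p [0.5035 0.1161 0.1248] R [[-0.984, -0.177, 0.001], [-0.177, 0.984, -0.001], [-0.001, -0.001, -1.0]] gap 0.0468 F [ 0.2 -0.1  0.7] q [ 0.01  0.02  1.96 -0.    1.16 -1.74]
near
[420.9  10.9] [55.6 26.2] -70.6 2015 0.025
[504.9 117.7] [50.6 25.9] 11.3 1312 0.023
tray
dp [-0.09  0.14 12.01] rot [-0.06  0.12 -0.94]
```

Request:
jog_arm --dp '[[-0.1, 0.14, 4], [0, 0, 4], [0, 0, 3], [0, 0, 1], [0, 0, 0], [0, 0, 0], [0, 0, 0], [0, 0, 0], [0, 0, 0], [0, 0, -3], [0, 0, -4], [0, 0, -5], [0, 0, 0]]' --rotation '[[0, 0, 0], [0, 0, 0], [0, 0, 0], [0, 0, 0], [0, 0, 0], [0, 0, 0], [0, 0, 0], [0, 0, 0], [0, 0, 0], [0, 0, 0], [0, 0, 0], [0, 0, 0], [0, 0, 0]]' --claw '[0, 0, 0, 0, 0, -1, -1, -1, -1, -1, -1, -1, -1]'

```text
time: 26.0
position: [0.5063, 0.1182, 0.1274]
orientation: [0.004, -0.089, 0.996, -0.001]
wrist_force: [-0.3, -0.6, -1.2]
finger_gap: 0.0259
grip_force: 29.9
```

Run:
```python
from h import *
st(); delta((.425,-.415,.125),10.2)
```

```text
t 26.0 p [0.5063 0.1182 0.1274] R [[-0.984, -0.177, 0.008], [-0.177, 0.984, -0.0], [-0.008, -0.002, -1.0]] gap 0.0259 F [-0.3 -0.6 -1.2] q [ 0.01  0.02  1.96 -0.    1.16 -1.74]
dp [ 17.46 -51.03   0.21] rot [-0.11  0.44  0.02]
```

Request:
jog_arm --dp '[[1.45, -4.25, 0], [1.45, -4.25, 0], [1.45, -4.25, 0], [1.45, -4.25, 0], [1.46, -4.25, 0], [1.46, -4.25, 0], [1.46, -4.25, 0], [1.46, -4.25, 0], [1.46, -4.25, 0], [1.46, -4.26, 0], [1.46, -4.26, 0], [1.46, -4.26, 0], [0, 0, 4], [0, 0, 3], [0, 0, 2], [0, 0, 0], [0, 0, 0], [0, 0, 0], [0, 0, -4], [0, 0, -5]]' --rotation '[[0, 0, 0], [0, 0, 0], [0, 0, 0], [0, 0, 0], [0, 0, 0], [0, 0, 0], [0, 0, 0], [0, 0, 0], [0, 0, 0], [0, 0, 0], [0, 0, 0], [0, 0, 0], [0, 0, 0], [0, 0, 0], [0, 0, 0], [0, 0, 0], [0, 0, 0], [0, 0, 0], [0, 0, 0], [0, 0, 0]]' --claw '[-1, -1, -1, -1, -1, -1, -1, -1, -1, -1, -1, -1, -1, -1, -1, -1, 0, 0, 0, 0]'

```text
time: 28.5
position: [0.4215, -0.4148, 0.1247]
orientation: [-0.001, -0.089, 0.996, 0.0]
wrist_force: [0.2, -0.2, -0.2]
finger_gap: 0.0467
grip_force: 0.0
```

Request:
jog_arm --dp '[[0, 0, -5], [0, 0, -5], [0, 0, -3], [0, 0, 0], [0, 0, 0]]' --rotation '[[0, 0, 5], [0, 0, 5], [0, 0, 0], [0, 0, 0], [0, 0, 0]]' --claw '[0, 0, 0, 0, 0]'

```text
time: 29.12
position: [0.4215, -0.4145, 0.2523]
orientation: [-0.001, -0.002, 1.0, 0.0]
wrist_force: [0.2, -0.4, 0.8]
finger_gap: 0.0474
grip_force: 0.0
```

```bash
python3 look.py; python3 -c "
from h import *
delta((.54,-.017,.3),0)
c=cap('scene','s2.png');W=cloud(c)
[print(*o[1:]) for o in blobs(W,(.35,.545),(-.22,.25),(.004,.04))]
[print(*o[1:]) for o in blobs(W,(.5,.85),(-.25,.25),(.048,.06),300)]
"
```

```text
t 29.12 p [ 0.4215 -0.4145  0.2523] R [[-1.0, -0.004, -0.002], [-0.004, 1.0, 0.001], [0.002, 0.001, -1.0]] gap 0.0474 F [ 0.2 -0.4  0.8] q [-0.97  0.07  1.66 -0.    1.41 -2.54]
near
[421.2  10.2] [56.8 27.8] -70.2 770 0.025
tray
[ 477.9 -444. ] [245.2  74.6] 28.8 830 0.033
[ 423.2 -416.6] [50.3 26. ] 11.9 641 0.027
[ 503.  -405.4] [50.1 21.9] 8.1 543 0.028
[ 379.6 -367.9] [55.1 26.1] 10.2 666 0.029
[ 451.2 -355.7] [58.3 25.3] 10.8 729 0.02
[ 441.9 -310.9] [233.2  11.4] 7.7 695 0.033
dp [-12.    39.69  -4.8 ] rot [ 0.11 -0.15  0.21]
[420.    9.5] [55.4 32.1] -70.7 155 0.024
[653.3 -15.7] [280.4  44.6] -85.1 1793 0.056
```

Request:
jog_arm --dp '[[-1.1, 4.41, -0.8], [-1.1, 4.41, -0.8], [-1.1, 4.41, -0.8], [-1.1, 4.41, -0.8], [-1.1, 4.41, -0.8], [-1.1, 4.41, -0.8], [-1.1, 4.41, -0.8], [-1.1, 4.41, -0.8], [-1.1, 4.41, -0.8], [0, 0, 0], [0, 0, 0]]' --rotation '[[0, 0, 0], [0, 0, 0], [0, 0, 0], [0, 0, 0], [0, 0, 0], [0, 0, 0], [0, 0, 0], [0, 0, 0], [0, 0, 0], [0, 0, 0], [0, 0, 0]]' --claw '[0, 0.4, 0.8, 1, 1, 1, 1, 1, 1, 1, 1]'

```text
time: 30.6
position: [0.519, -0.0181, 0.3239]
orientation: [-0.002, -0.002, 1.0, -0.0]
wrist_force: [-0.9, -0.4, -1.0]
finger_gap: 0.0938
grip_force: 0.0
```

```bash
cat > board.py <<'E'
from h import *
def line(W,tag):
    # near edge of board: per image column, first transition
    e=[]
    for y0 in np.arange(-.18,.145,.01):
        m=(abs(W[...,1]-y0)<.005)&(W[...,0]>.5)&(W[...,0]<.62)&(W[...,2]>.012)&(W[...,2]<.026)
        if m.sum()>5: e.append((y0,np.min(W[m][:,0])))
    e=np.array(e);p=np.polyfit(e[:,0],e[:,1],1);r=e[:,1]-np.polyval(p,e[:,0]);k=abs(r)<.0025;p=np.polyfit(e[k,0],e[k,1],1)
    m=(W[...,0]>.55)&(W[...,0]<.6)&(W[...,2]>.012)&(W[...,2]<.026)
    ys=W[m][:,1]; print(tag,'edge x at y=-.02',round(np.polyval(p,-.02),4),'yaw',round(np.degrees(-np.arctan(p[0])),2),'rms',r.std().round(4),'ends',np.percentile(ys,[.2,99.8]).round(4))
if __name__=='__main__':
    line(np.load('/tmp/wrist.npz')['W'],'old'); st()
    c=cap('wrist','w2.png');W=cloud(c);line(W,'new')
    c2=cap('scene');line(cloud(c2),'scene')
    [print(*o[1:]) for o in blobs(W,(.5,.85),(-.25,.25),(.048,.064),100)]
    delta((.6535,-.0155,.2),-85.1)
E
python3 board.py
```

```text
old edge x at y=-.02 0.1873 yaw -75.05 rms 0.0237 ends [-0.4352  0.3267]
t 30.6 p [ 0.519  -0.0181  0.3239] R [[-1.0, -0.004, -0.003], [-0.004, 1.0, -0.0], [0.003, -0.0, -1.0]] gap 0.0938 F [-0.9 -0.4 -1. ] q [-0.25 -0.14  1.74 -0.    1.54 -1.83]
new edge x at y=-.02 0.55 yaw 0.03 rms 0.0001 ends [-0.435   0.3266]
scene edge x at y=-.02 0.55 yaw 0.06 rms 0.0011 ends [-0.7258  0.3267]
[654.  -25.5] [255.4  41.1] -85.2 3604 0.056
dp [-13.48   0.3   12.39] rot [-0.13 -0.1  85.22]board.py:8: RankWarning: Polyfit may be poorly conditioned
  e=np.array(e);p=np.polyfit(e[:,0],e[:,1],1);r=e[:,1]-np.polyval(p,e[:,0]);k=abs(r)<.0025;p=np.polyfit(e[k,0],e[k,1],1)
```

View pics/w2.png

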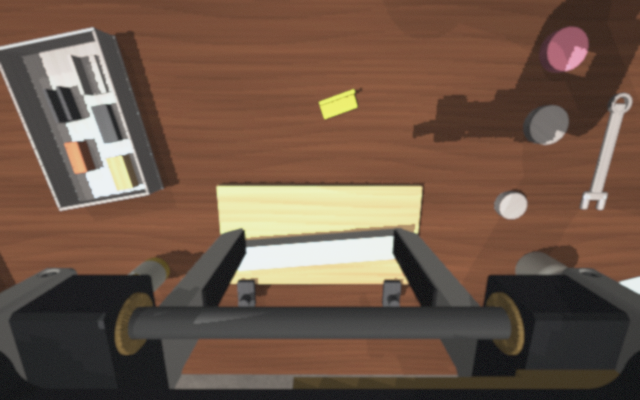

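Request:
jog_arm --dp '[[-4.5, 0.1, 0], [-4.5, 0.1, 0], [-4.48, 0.1, 0], [0, 0, 0], [0, 0, 0], [0, 0, 0], [0, 0, 0], [0, 0, 0], [0, 0, 0], [0, 0, 0], [0, 0, 0], [0, 0, 4], [0, 0, 4], [0, 0, 4.4], [0, 0, 0], [0, 0, 0]]' --rotation '[[0, 0, 0], [0, 0, 0], [0, 0, 0], [0, 0, 10.65], [0, 0, 10.65], [0, 0, 10.65], [0, 0, 10.65], [0, 0, 10.65], [0, 0, 10.65], [0, 0, 10.65], [0, 0, 10.65], [0, 0, 0], [0, 0, 0], [0, 0, 0], [0, 0, 0], [0, 0, 0]]' --claw '[0.4, 0.4, 0.4, 0.4, 0.4, 0.4, 0.4, 0.4, 0.4, 0.4, 0.4, 0.4, 0.4, 0.4, 0.4, 0.4]'

```text
time: 32.7
position: [0.655, -0.0154, 0.2029]
orientation: [0.001, 0.676, 0.737, 0.0]
wrist_force: [-0.2, 0.1, -0.2]
finger_gap: 0.0655
grip_force: 0.0
```

```bash
python3 -c "
from h import *
st();delta((.6537,-.0155,.041),-85.1)
c=cap('scene','s3.png')
c=cap('wrist','w3.png');W=cloud(c)
[print(*o[1:]) for o in blobs(W,(.5,.85),(-.25,.25),(.048,.064),100)]
"
```

```text
t 32.7 p [ 0.655  -0.0154  0.2029] R [[-0.086, 0.996, 0.001], [0.996, 0.086, -0.001], [-0.001, 0.001, -1.0]] gap 0.0655 F [-0.2  0.1 -0.2] q [-0.2   0.26  1.55 -0.    1.34 -0.28]
dp [ 0.02 -0.15 16.19] rot [0.07 0.07 0.04]
[652.3 -14.8] [278.9  40. ] -85.0 8826 0.056
[750.7 111.4] [17.8 17.4] 10.7 273 0.052
```

Request:
jog_arm --dp '[[0, -0.2, 5], [0, 0, 5], [0, 0, 4], [0, 0, 2.2], [0, 0, 0], [0, 0, 0], [0, 0, 0], [0, 0, 0], [0, 0, 0], [0, 0, -2], [0, 0, -3], [0, 0, -3], [0, 0, 0]]' --rotation '[[0, 0, 0], [0, 0, 0], [0, 0, 0], [0, 0, 0], [0, 0, 0], [0, 0, 0], [0, 0, 0], [0, 0, 0], [0, 0, 0], [0, 0, 0], [0, 0, 0], [0, 0, 0], [0, 0, 0]]' --claw '[0.4, 0.4, 0.4, 0.4, 0.4, -1, -1, -1, -1, -1, -1, -1, -1]'

```text
time: 34.42
position: [0.6539, -0.0149, 0.1223]
orientation: [0.002, 0.676, 0.737, 0.001]
wrist_force: [-0.4, -0.7, -4.3]
finger_gap: 0.0398
grip_force: 30.0
```

```bash
python3 -c "
from h import *
st();delta((.5260,-.02,.12),-90)
c=cap('scene');W=cloud(c)
[print(*o[1:]) for o in blobs(W,(.5,.75),(-.25,.25),(.11,.15),100)]
"
```

```text
t 34.42 p [ 0.6539 -0.0149  0.1223] R [[-0.087, 0.996, 0.005], [0.996, 0.087, -0.002], [-0.002, 0.005, -1.0]] gap 0.0398 F [-0.4 -0.7 -4.3] q [-0.2   0.33  1.61 -0.    1.19 -0.28]
dp [  0.61 -12.79   0.17] rot [0.27 0.11 5.01]
[660.8 -15.1] [280.3  56.3] -85.0 2230 0.137
```

Request:
jog_arm --dp '[[0.1, -2.6, 0], [0.1, -2.6, 0], [0.1, -2.6, 0], [0.1, -2.5, 0], [0.2, -2.5, 0], [0, 0, 0], [0, 0, 0], [0, 0, 0]]' --rotation '[[0, 0, 0], [0, 0, 0], [0, 0, 0], [0, 0, 0], [0, 0, 0], [0, 0, 2.5], [0, 0, 2.5], [0, 0, 0]]' --claw '[-1, -1, -1, -1, -1, -1, -1, -1]'

```text
time: 35.48
position: [0.5227, -0.0195, 0.1174]
orientation: [-0.002, 0.707, 0.707, -0.001]
wrist_force: [0.3, 0.4, -3.6]
finger_gap: 0.0397
grip_force: 30.0
```

```bash
python3 -c "
from h import *
st();delta((.5260,-.02,.024),-90)
for n in('scene','side'):
  W=cloud(cap(n))
  print(n);[print(*o[1:]) for o in blobs(W,(.4,.65),(-.25,.25),(.11,.15),100)]
"
```

```text
t 35.48 p [ 0.5227 -0.0195  0.1174] R [[-0.001, 1.0, -0.004], [1.0, 0.001, 0.0], [0.0, -0.004, -1.0]] gap 0.0397 F [ 0.3  0.4 -3.6] q [-0.25  0.05  1.95 -0.    1.15 -0.25]
dp [-0.06  0.37  9.34] rot [-0.24 -0.01  0.03]
scene
[528.9 -20. ] [280.1  57.5] 89.9 1826 0.132
side
[520.9 -57. ] [211.9  68.4] 84.0 1007 0.135
```

Request:
jog_arm --dp '[[0, 0, 3], [0, 0, 3], [0, 0, 2], [0, 0, 0.8], [0, 0, 0.2], [0, 0, 0.2], [0, 0, 0]]' --rotation '[[0, 0, 0], [0, 0, 0], [0, 0, 0], [0, 0, 0], [0, 0, 0], [0, 0, 0], [0, 0, 0]]' --claw '[-1, -1, -1, -1, -1, -1, -1]'

```text
time: 36.45
position: [0.5245, -0.02, 0.0279]
orientation: [0.0, 0.707, 0.707, -0.0]
wrist_force: [-0.7, 0.6, -3.8]
finger_gap: 0.0399
grip_force: 30.0
```

Request:
jog_arm --dp '[[0, 0, 0.2], [0, 0, 0.1], [0, 0, 0.1], [0, 0, 0]]' --rotation '[[0, 0, 0], [0, 0, 0], [0, 0, 0], [0, 0, 0]]' --claw '[-1, -1, -1, -1]'

```text
time: 36.95
position: [0.5239, -0.0199, 0.0231]
orientation: [-0.0, 0.707, 0.707, -0.001]
wrist_force: [0.5, 0.3, -4.0]
finger_gap: 0.0396
grip_force: 30.0
```

Request:
jog_arm --dp '[[0, 0, 0.1], [0, 0, 0.1], [0, 0, 0]]' --rotation '[[0, 0, 0], [0, 0, 0], [0, 0, 0]]' --claw '[-1, -1, -1]'

```text
time: 37.33
position: [0.5241, -0.0199, 0.0225]
orientation: [-0.0, 0.707, 0.707, -0.001]
wrist_force: [-6.3, 0.3, 7.1]
finger_gap: 0.0399
grip_force: 30.0
```

Request:
jog_arm --dp '[[0, 0, -0.1], [0, 0.2, 0], [0, 0.2, 0], [0, 0, 0]]' --rotation '[[0, 0, 0], [0, 0, 0], [0, 0, 0], [0, 0, 0]]' --claw '[-1, -1, -1, -1]'

```text
time: 37.83
position: [0.528, -0.0199, 0.0225]
orientation: [-0.0, 0.707, 0.707, -0.001]
wrist_force: [-4.2, 0.6, 4.4]
finger_gap: 0.0396
grip_force: 30.0
```

```bash
cat > se.py <<'E'
from h import *
import sys
st()
for n in sys.argv[1:]:
  W=cloud(cap(n)); print(n)
  [print(*o[1:]) for o in blobs(W,(.45,.58),(-.25,.25),(.031,.045),40)]
  # near face line
  for y0 in (-.14,-.10,-.06,.02,.06,.1):
    m=(abs(W[...,1]-y0)<.006)&(W[...,0]>.48)&(W[...,0]<.58)&(W[...,2]>.032)&(W[...,2]<.042)
    if m.sum()>3: print(y0,W[m][:,0].min().round(4),W[m][:,0].max().round(4),np.median(W[m][:,2]).round(4))
E
python3 se.py scene
```

```text
t 37.83 p [ 0.528  -0.0199  0.0225] R [[-0.0, 1.0, -0.001], [1.0, 0.0, -0.001], [-0.001, -0.001, -1.0]] gap 0.0396 F [-4.2  0.6  4.4] q [-0.25  0.21  1.97 -0.    0.96 -0.25]
scene
[529.2 -97.8] [127.4  44.8] 88.4 461 0.038
[530.2  43.2] [151.5  53.3] -84.9 679 0.038
-0.14 0.509 0.5493 0.0357
-0.1 0.5093 0.5503 0.0354
-0.06 0.5389 0.5512 0.0351
0.02 0.5072 0.5497 0.0351
0.06 0.5072 0.5519 0.0352
0.1 0.5096 0.5515 0.0357
```

Request:
jog_arm --dp '[[0, 0.1, 0], [0, 0.1, 0], [0, 0, 0]]' --rotation '[[0, 0, 0], [0, 0, 0], [0, 0, 0]]' --claw '[-1, -1, -1]'

```text
time: 38.25
position: [0.5292, -0.0199, 0.0226]
orientation: [-0.001, 0.707, 0.707, -0.001]
wrist_force: [-6.7, -0.2, 7.9]
finger_gap: 0.0398
grip_force: 30.0
```

Request:
jog_arm --dp '[[0, 0.1, 0], [0, 0.1, 0], [0, 0, 0]]' --rotation '[[0, 0, 0], [0, 0, 0], [0, 0, 0]]' --claw '[-1, -1, -1]'

```text
time: 38.62
position: [0.5293, -0.0199, 0.0226]
orientation: [-0.003, 0.707, 0.707, -0.003]
wrist_force: [-15.9, -1.0, 15.1]
finger_gap: 0.0401
grip_force: 30.0
```

Request:
jog_arm --dp '[[0, -0.1, 0], [0, 0, 0], [0, 0, 0], [0, 0, 0], [0, 0, -2], [0, 0, -4], [0, 0, -5], [0, -5, -5], [0, -5, -5], [0, 0, 0], [0, 0, 0]]' --rotation '[[0, 0, 0], [0, 0, 0], [0, 0, 0], [0, 0, 0], [0, 0, 0], [0, 0, 0], [0, 0, 0], [0, 0, 0], [0, 0, 0], [0, 0, 0], [0, 0, 0]]' --claw '[-1, 0.2, 0.2, 0.2, 0.2, 0.2, 0.2, 0.2, 0.2, 0.2, 0.2]'

```text
time: 40.0
position: [0.4428, -0.0197, 0.2203]
orientation: [-0.0, 0.707, 0.707, -0.0]
wrist_force: [0.8, 0.1, -0.6]
finger_gap: 0.056
grip_force: 0.0
```

```bash
python3 se.py scene wrist; python3 -c "
from h import *
cap('wrist','w4.png')
delta((.4515,.338,.23),0)"
```

```text
t 40.0 p [ 0.4428 -0.0197  0.2203] R [[0.0, 1.0, -0.001], [1.0, -0.0, -0.001], [-0.001, -0.001, -1.0]] gap 0.056 F [ 0.8  0.1 -0.6] q [-0.3  -0.28  2.05 -0.    1.37 -0.3 ]
scene
[530.5 -20.7] [280.1  45.9] 89.2 1411 0.038
-0.14 0.5088 0.551 0.0359
-0.1 0.5096 0.552 0.0356
-0.06 0.5114 0.5499 0.0361
0.02 0.5094 0.5531 0.0354
0.06 0.5101 0.5536 0.0358
0.1 0.5096 0.5503 0.0355
wrist
[5.288e+02 4.000e-01] [237.9  40.4] -89.9 6087 0.038
-0.1 0.5332 0.5491 0.0369
-0.06 0.5088 0.5491 0.0367
0.02 0.5087 0.5489 0.0369
0.06 0.5087 0.5488 0.0368
0.1 0.5086 0.549 0.0368
dp [35.76  0.91 -1.11] rot [ -0.18  -0.24 -89.99]
```

View pics/w4.png

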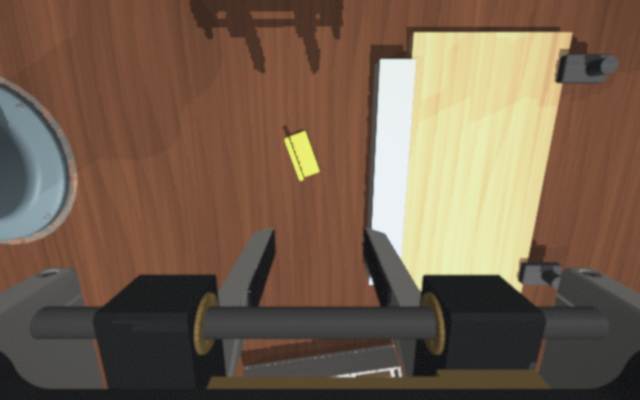

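Request:
jog_arm --dp '[[0, 0, 0], [0, 0, 0], [0, 0, 0], [0, 0, 0], [0, 0, 0], [0, 0, 0], [0, 0, 0], [0, 0, 0], [0, 0, 0], [-0.1, 4.5, 0], [-0.1, 4.5, 0], [-0.1, 4.5, 0], [-0.1, 4.5, 0], [-0.1, 4.5, 0], [-0.1, 4.5, 0], [-0.1, 4.5, 0], [-0.1, 4.3, 0], [0, 0, 0], [0, 0, 0]]' --rotation '[[0, 0, -10], [0, 0, -10], [0, 0, -10], [0, 0, -10], [0, 0, -10], [0, 0, -10], [0, 0, -10], [0, 0, -10], [0, 0, -10], [0, 0, 0], [0, 0, 0], [0, 0, 0], [0, 0, 0], [0, 0, 0], [0, 0, 0], [0, 0, 0], [0, 0, 0], [0, 0, 0], [0, 0, 0]]' --claw '[0.5, 0.7, 1, 1, 1, 1, 1, 1, 1, 1, 1, 1, 1, 1, 1, 1, 1, 1, 1]'

```text
time: 42.52
position: [0.4505, 0.3378, 0.2188]
orientation: [-0.002, -0.0, 1.0, -0.001]
wrist_force: [-0.2, -0.7, 0.0]
finger_gap: 0.0938
grip_force: 0.0
```

```bash
cat > disc.py <<'E'
from h import *
import sys
st()
c=cap('wrist'); W=cloud(c)
m=(W[...,2]>.012)&(W[...,2]<.026)&(W[...,1]>.22)&(W[...,1]<.42)&(W[...,0]<.65)&(W[...,0]>.28)
n,l,s,_=cv2.connectedComponentsWithStats(m.astype(np.uint8))
for i in range(1,n):
    if s[i,4]>80:
        P=W[l==i];e=cv2.minEnclosingCircle((P[:,:2]*1000).astype(np.float32));print(np.round(e[0],1),round(e[1],1),s[i,4],c['image'][l==i].mean(0).round())
E
python3 disc.py; python3 -c "
from h import *
delta((.4515,.339,.006),0)"
```

```text
t 42.52 p [0.4505 0.3378 0.2188] R [[-1.0, -0.0, -0.003], [-0.0, 1.0, -0.002], [0.003, -0.002, -1.0]] gap 0.0938 F [-0.2 -0.7  0. ] q [ 0.44  0.03  1.77 -0.    1.34 -1.13]
[342.  346.5] 29.9 2048 [242. 211. 229.]
[450.7 341. ] 29.9 1649 [231. 225. 221.]
[582.2 307.8] 23.0 797 [230. 225. 221.]
dp [-0.15  0.2  21.32] rot [-0.11 -0.16 -0.03]
```

Request:
jog_arm --dp '[[-0.05, 0.2, 5], [0, 0, 5], [0, 0, 5], [0, 0, 4], [0, 0, 2.3], [0, 0, 0], [0, 0, 0], [0, 0, 0], [0, 0, 0], [0, 0, 0], [0, 0, 0], [0, 0, -3], [0, 0, -4], [0, 0, -5], [0, 0, 0], [0, 0, 0]]' --rotation '[[0, 0, 0], [0, 0, 0], [0, 0, 0], [0, 0, 0], [0, 0, 0], [0, 0, 0], [0, 0, 0], [0, 0, 0], [0, 0, 0], [0, 0, 0], [0, 0, 0], [0, 0, 0], [0, 0, 0], [0, 0, 0], [0, 0, 0], [0, 0, 0]]' --claw '[1, 1, 1, 1, 1, 1, -1, -1, -1, -1, -1, -1, -1, -1, -1, -1]'

```text
time: 44.58
position: [0.4497, 0.3394, 0.1252]
orientation: [-0.002, -0.0, 1.0, -0.001]
wrist_force: [-0.2, -0.8, -4.9]
finger_gap: 0.059
grip_force: 30.0
```

```bash
python3 -c "
from h import *
st();delta((.5295,-.0203,.125),0)"
```

```text
t 44.58 p [0.4497 0.3394 0.1252] R [[-1.0, -0.0, -0.004], [-0.0, 1.0, -0.002], [0.004, -0.002, -1.0]] gap 0.059 F [-0.2 -0.8 -4.9] q [ 0.45  0.13  1.84 -0.    1.17 -1.13]
dp [ -7.98 -35.97   0.07] rot [-0.14 -0.25  0.01]
```

Request:
jog_arm --dp '[[-0.9, -4, 0], [-0.9, -4, 0], [-0.9, -4, 0], [-0.9, -4, 0], [-0.9, -4, 0], [-0.9, -4, 0], [-0.9, -4, 0], [-0.85, -4, 0], [-0.8, -3.95, 0], [0, 0, 0], [0, 0, 0]]' --rotation '[[0, 0, 0], [0, 0, 0], [0, 0, 0], [0, 0, 0], [0, 0, 0], [0, 0, 0], [0, 0, 0], [0, 0, 0], [0, 0, 0], [0, 0, 0], [0, 0, 0]]' --claw '[-1, -1, -1, -1, -1, -1, -1, -1, -1, -1, -1]'

```text
time: 45.95
position: [0.529, -0.0186, 0.1253]
orientation: [-0.003, 0.0, 1.0, 0.0]
wrist_force: [-0.2, 0.3, -4.2]
finger_gap: 0.059
grip_force: 30.0
```

```bash
cat > held.py <<'E'
from h import *
st()
for n in ('scene','side'):
    c=cap(n,'held_%s.png'%n);W=cloud(c)
    for r in manip.regions_of('disc_large',c)[:2]+manip.regions_of('disc_small',c)[:1]:
        P=W[r['mask']];P=P[np.isfinite(P[:,0])];print(n,round(r['p'],2),np.round(r['point']),np.round(np.percentile(P,[3,50,97],axis=0),3).tolist())
E
python3 held.py; python3 -c "
from h import *
delta((.5295,-.0203,.125),0)
a=cv2.imread('pics/held_scene.png')[170:270,200:360];cv2.imwrite('pics/hs.png',cv2.resize(a,(800,500),interpolation=2))"
```

```text
t 45.95 p [ 0.529  -0.0186  0.1253] R [[-1.0, 0.0, -0.005], [0.0, 1.0, 0.001], [0.005, 0.001, -1.0]] gap 0.059 F [-0.2  0.3 -4.2] q [-0.25  0.06  1.92 -0.    1.17 -1.82]
scene 0.63 [435. 174.] [[0.317, 0.318, 0.002], [0.349, 0.344, 0.017], [0.371, 0.37, 0.021]]
scene 0.6 [289. 180.] [[0.505, -0.045, 0.12], [0.537, -0.02, 0.134], [0.557, 0.006, 0.137]]
scene 0.56 [421. 240.] [[0.565, 0.285, 0.0], [0.59, 0.305, 0.017], [0.606, 0.325, 0.02]]
side 0.62 [322. 184.] [[0.501, -0.046, 0.123], [0.517, -0.02, 0.136], [0.542, 0.006, 0.14]]
side 0.56 [219. 159.] [[0.316, 0.315, 0.003], [0.341, 0.337, 0.017], [0.368, 0.372, 0.023]]
side 0.46 [289. 144.] [[0.563, 0.281, 0.006], [0.58, 0.3, 0.017], [0.602, 0.325, 0.023]]
dp [ 0.1  -0.17  0.25] rot [-0.03 -0.07  0.08]
```

View pics/hs.png

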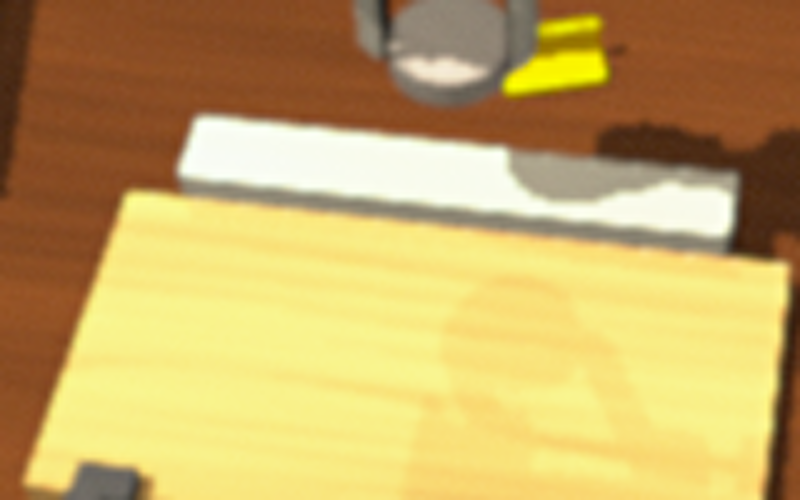

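Request:
jog_arm --dp '[[0, -0.1, 3], [0, 0, 3], [0, 0, 1.5], [0, 0, 0.4], [0, 0, 0.2], [0, 0, 0]]' --rotation '[[0, 0, 0], [0, 0, 0], [0, 0, 0], [0, 0, 0], [0, 0, 0], [0, 0, 0]]' --claw '[-1, -1, -1, -1, -1, -1]'

```text
time: 47.0
position: [0.5314, -0.0205, 0.0476]
orientation: [0.0, -0.0, 1.0, -0.001]
wrist_force: [-0.5, -0.5, -3.1]
finger_gap: 0.0594
grip_force: 30.0
```

Request:
jog_arm --dp '[[0, 0, 0.2], [0, 0, 0.1], [0, 0, 0.1], [0, 0, 0]]' --rotation '[[0, 0, 0], [0, 0, 0], [0, 0, 0], [0, 0, 0]]' --claw '[-1, -1, -1, -1]'

```text
time: 47.5
position: [0.531, -0.0204, 0.0442]
orientation: [-0.001, -0.0, 1.0, -0.0]
wrist_force: [-5.3, 0.3, 8.8]
finger_gap: 0.059
grip_force: 30.0
```

Request:
jog_arm --dp '[[0, 0, -0.1], [0, 0, 0], [0, 0, 0], [0, 0, 0], [0, 0, -2], [0, 0, -4], [0, 0, -5], [0, 0, -4], [0, 0, 0], [0, 0, 0]]' --rotation '[[0, 0, 0], [0, 0, 0], [0, 0, 0], [0, 0, 0], [0, 0, 0], [0, 0, 0], [0, 0, 0], [0, 0, 0], [0, 0, 0], [0, 0, 0]]' --claw '[-1, 0.7, 0.7, 0.7, 0.7, 0.7, 0.7, 0.7, 0.7, 0.7]'

```text
time: 48.75
position: [0.5301, -0.0201, 0.1925]
orientation: [-0.001, -0.0, 1.0, -0.0]
wrist_force: [0.0, -0.9, -0.5]
finger_gap: 0.0801
grip_force: 0.0
```

```bash
cat > top.py <<'E'
from h import *
st()
for n in ('scene','side','wrist'):
    W=cloud(cap(n)); 
    for z0,z1 in ((.048,.062),(.066,.08)):
        m=(W[...,2]>z0)&(W[...,2]<z1)&(abs(W[...,1]+.02)<.06)&(abs(W[...,0]-.53)<.06)
        k,l,s,_=cv2.connectedComponentsWithStats(m.astype(np.uint8))
        for i in range(1,k):
            if s[i,4]>60:
                P=W[l==i];e=cv2.minEnclosingCircle((P[:,:2]*1000).astype(np.float32));r=rect(P);print(n,z0,np.round(e[0],1),round(e[1],1),r[0],r[1],'z',np.percentile(P[:,2],[10,50,90]).round(4))
E
python3 top.py; python3 se.py scene; python3 -c "
from h import *
delta((.5835,.306,.2),0)"
```

```text
t 48.75 p [ 0.5301 -0.0201  0.1925] R [[-1.0, -0.0, -0.002], [-0.0, 1.0, -0.0], [0.002, -0.0, -1.0]] gap 0.0801 F [ 0.  -0.9 -0.5] q [-0.25 -0.02  1.87 -0.    1.29 -1.82]
scene 0.048 [530.8 -23.8] 32.1 [530.3 -22.2] [61. 58.] z [0.0506 0.0533 0.0555]
side 0.048 [530.7 -23.9] 31.7 [530.4 -23.7] [59.4 54.9] z [0.0509 0.0543 0.0569]
wrist 0.048 [529.8 -21.1] 29.8 [529.7 -21.1] [58.6 58.6] z [0.0538 0.0548 0.0557]
t 48.9 p [ 0.5297 -0.02    0.1917] R [[-1.0, -0.0, -0.004], [-0.0, 1.0, 0.0], [0.004, 0.0, -1.0]] gap 0.0799 F [0.5 0.6 0.8] q [-0.25 -0.02  1.87 -0.    1.29 -1.82]
scene
[534.2 -20.7] [279.4  54. ] -89.9 1191 0.038
-0.14 0.5075 0.5519 0.0356
-0.1 0.5084 0.5531 0.0359
-0.06 0.5114 0.5545 0.0352
0.02 0.5092 0.5497 0.0352
0.06 0.5095 0.5521 0.0357
0.1 0.5094 0.5519 0.0356
dp [-5.36 32.61 -0.82] rot [ 0.01 -0.22  0.  ]
```

Request:
jog_arm --dp '[[-0.65, 4.1, 0], [-0.65, 4.1, 0], [-0.65, 4.1, 0], [-0.65, 4.1, 0], [-0.65, 4.1, 0], [-0.65, 4.1, 0], [-0.65, 4.1, 0], [-0.65, 4, 0], [0, 0, 0], [0, 0, 0]]' --rotation '[[0, 0, 0], [0, 0, 0], [0, 0, 0], [0, 0, 0], [0, 0, 0], [0, 0, 0], [0, 0, 0], [0, 0, 0], [0, 0, 0], [0, 0, 0]]' --claw '[0.7, 0.7, 0.7, 0.7, 0.7, 0.7, 0.7, 0.7, 0.7, 0.7]'

```text
time: 50.2
position: [0.5823, 0.3061, 0.1924]
orientation: [-0.001, -0.0, 1.0, -0.001]
wrist_force: [-0.4, -0.5, -0.4]
finger_gap: 0.08
grip_force: 0.0
```

```bash
python3 disc.py; python3 -c "
from h import *
delta((.583,.3065,.006),0)"
```

```text
t 50.2 p [0.5823 0.3061 0.1924] R [[-1.0, -0.0, -0.002], [-0.0, 1.0, -0.001], [0.002, -0.001, -1.0]] gap 0.08 F [-0.4 -0.5 -0.4] q [ 0.31  0.28  1.55 -0.    1.32 -1.26]
[583.  307.4] 22.9 1108 [217. 210. 205.]
dp [-0.1   0.1  18.67] rot [-0.07 -0.12 -0.04]
```

Request:
jog_arm --dp '[[-0.05, 0.1, 5], [0, 0, 5], [0, 0, 4.5], [0, 0, 3], [0, 0, 1.2], [0, 0, 0], [0, 0, 0], [0, 0, 0], [0, 0, 0], [0, 0, 0], [0, 0, 0], [0, 0, -3], [0, 0, -4], [0, 0, -6], [0, 0, 0], [0, 0, 0]]' --rotation '[[0, 0, 0], [0, 0, 0], [0, 0, 0], [0, 0, 0], [0, 0, 0], [0, 0, 0], [0, 0, 0], [0, 0, 0], [0, 0, 0], [0, 0, 0], [0, 0, 0], [0, 0, 0], [0, 0, 0], [0, 0, 0], [0, 0, 0], [0, 0, 0]]' --claw '[0.7, 0.7, 0.7, 0.7, 0.7, 0.7, -1, -1, -1, -1, -1, -1, -1, -1, -1, -1]'

```text
time: 52.25
position: [0.5822, 0.3074, 0.1349]
orientation: [-0.002, -0.0, 1.0, -0.001]
wrist_force: [-0.3, 0.5, -3.4]
finger_gap: 0.0451
grip_force: 30.0
```

```bash
python3 -c "
from h import *
st();delta((.5298,-.0212,.14),0)"
```

```text
t 52.25 p [0.5822 0.3074 0.1349] R [[-1.0, -0.0, -0.003], [-0.0, 1.0, -0.001], [0.003, -0.001, -1.0]] gap 0.0451 F [-0.3  0.5 -3.4] q [ 0.31  0.33  1.58 -0.    1.23 -1.26]
dp [  5.24 -32.86  -0.45] rot [-0.08 -0.18  0.01]
```

Request:
jog_arm --dp '[[0.65, -4.1, -0.4], [0.65, -4.1, 0], [0.65, -4.1, 0], [0.65, -4.1, 0], [0.65, -4.1, 0], [0.65, -4.1, 0], [0.65, -4.1, 0], [0.65, -4.1, 0], [0, 0, 0], [0, 0, 0]]' --rotation '[[0, 0, 0], [0, 0, 0], [0, 0, 0], [0, 0, 0], [0, 0, 0], [0, 0, 0], [0, 0, 0], [0, 0, 0], [0, 0, 0], [0, 0, 0]]' --claw '[-1, -1, -1, -1, -1, -1, -1, -1, -1, -1]'

```text
time: 53.5
position: [0.53, -0.0196, 0.1387]
orientation: [-0.002, 0.0, 1.0, 0.0]
wrist_force: [0.2, -0.2, -1.6]
finger_gap: 0.0454
grip_force: 30.0
```

```bash
python3 -c "
from h import *
st();delta((.5298,-.0212,.062),0)
for n in('scene','side'):
  W=cloud(cap(n)); m=(W[...,2]>.13)&(W[...,2]<.158)&(abs(W[...,1]+.02)<.016)&(abs(W[...,0]-.53)<.05);P=W[m];print(n,np.percentile(P,[1,50,99],axis=0).round(4).tolist())
"; python3 top.py
```

```text
t 53.5 p [ 0.53   -0.0196  0.1387] R [[-1.0, 0.0, -0.004], [0.0, 1.0, 0.001], [0.004, 0.001, -1.0]] gap 0.0454 F [ 0.2 -0.2 -1.6] q [-0.25  0.04  1.91 -0.    1.19 -1.82]
dp [-0.01 -0.16  7.67] rot [ 0.04 -0.25 -0.01]
scene [[0.5071, -0.035, 0.1324], [0.538, -0.0195, 0.1486], [0.5537, -0.0051, 0.1531]]
side [[0.5074, -0.0356, 0.135], [0.5203, -0.021, 0.1502], [0.5426, -0.0043, 0.1545]]
t 53.6 p [ 0.5306 -0.0192  0.1395] R [[-1.0, -0.001, -0.003], [-0.001, 1.0, 0.0], [0.003, 0.0, -1.0]] gap 0.0455 F [-0.3 -0.7 -2.4] q [-0.25  0.04  1.91 -0.    1.19 -1.82]
scene 0.048 [531.1 -22.5] 30.9 [531.2 -21. ] [59.6 57.9] z [0.0509 0.0534 0.0557]
side 0.048 [530.2 -24.4] 31.4 [530.4 -23.7] [59.8 54.9] z [0.051  0.0546 0.057 ]
wrist 0.048 [529.6 -20.8] 29.8 [521.4 -21.6] [58.9 42.9] z [0.0538 0.0548 0.0556]
```

Request:
jog_arm --dp '[[0, -0.15, 3], [0, 0, 2.5], [0, 0, 1.2], [0, 0, 0.5], [0, 0, 0.2], [0, 0, 0]]' --rotation '[[0, 0, 0], [0, 0, 0], [0, 0, 0], [0, 0, 0], [0, 0, 0], [0, 0, 0]]' --claw '[-1, -1, -1, -1, -1, -1]'

```text
time: 54.5
position: [0.5317, -0.0219, 0.0674]
orientation: [0.0, -0.0, 1.0, -0.0]
wrist_force: [-0.1, 0.0, -1.5]
finger_gap: 0.0453
grip_force: 30.0
```

Request:
jog_arm --dp '[[-0.0, 0.05, 0.2], [0, 0, 0.1], [0, 0, 0]]' --rotation '[[0, 0, 0], [0, 0, 0], [0, 0, 0]]' --claw '[-1, -1, -1]'

```text
time: 54.88
position: [0.5311, -0.0213, 0.0636]
orientation: [-0.0, -0.0, 1.0, -0.0]
wrist_force: [-0.0, 0.8, -1.5]
finger_gap: 0.0452
grip_force: 30.0
```

Request:
jog_arm --dp '[[0, 0, 0.1], [0, 0, 0]]' --rotation '[[0, 0, 0], [0, 0, 0]]' --claw '[-1, -1]'

```text
time: 55.12
position: [0.531, -0.0213, 0.0625]
orientation: [-0.001, -0.0, 1.0, -0.0]
wrist_force: [-0.2, 0.7, -2.0]
finger_gap: 0.0457
grip_force: 30.0
```

Request:
jog_arm --dp '[[0, 0, 0.1], [0, 0, 0]]' --rotation '[[0, 0, 0], [0, 0, 0]]' --claw '[-1, -1]'

```text
time: 55.38
position: [0.531, -0.0213, 0.0615]
orientation: [-0.001, -0.0, 1.0, -0.0]
wrist_force: [-0.2, 0.2, -2.1]
finger_gap: 0.045
grip_force: 30.0
```

Request:
jog_arm --dp '[[0, 0, 0.1], [0, 0, 0]]' --rotation '[[0, 0, 0], [0, 0, 0]]' --claw '[-1, -1]'

```text
time: 55.62
position: [0.5312, -0.0214, 0.0609]
orientation: [-0.0, -0.0, 1.0, -0.0]
wrist_force: [-0.2, -0.6, -0.0]
finger_gap: 0.045
grip_force: 30.0
```

Request:
jog_arm --dp '[[0, 0, 0], [0, 0, 0], [0, 0, 0], [0, 0, -2], [0, 0, -4], [0, 0, -5], [0, 0, -5], [0, 0, 0], [0, 0, 0]]' --rotation '[[0, 0, 0], [0, 0, 0], [0, 0, 0], [0, 0, 0], [0, 0, 0], [0, 0, 0], [0, 0, 0], [0, 0, 0], [0, 0, 0]]' --claw '[0.5, 0.5, 0.5, 0.5, 0.5, 0.5, 0.5, 0.5, 0.5]'

```text
time: 56.75
position: [0.5308, -0.0211, 0.2199]
orientation: [-0.001, -0.0, 1.0, -0.0]
wrist_force: [0.4, 0.2, -1.6]
finger_gap: 0.0704
grip_force: 0.0
```

```bash
python3 top.py; python3 se.py wrist; python3 -c "
from h import *
a=cap('scene','s9.png')
cv2.imwrite('pics/s9c.png',cv2.resize(a['image'][130:290,120:500,::-1],(800,337),interpolation=2))"
```

```text
t 56.75 p [ 0.5308 -0.0211  0.2199] R [[-1.0, -0.0, -0.002], [-0.0, 1.0, -0.0], [0.002, -0.0, -1.0]] gap 0.0704 F [ 0.4  0.2 -1.6] q [-0.25 -0.05  1.84 -0.    1.34 -1.82]
scene 0.048 [530.9 -21.3] 30.6 [537.2 -19.3] [58.4 46.7] z [0.0505 0.0535 0.0583]
scene 0.066 [531.6 -24.5] 24.8 [531.4 -22.5] [47.3 42.3] z [0.0688 0.0713 0.0734]
side 0.048 [528.2 -25.2] 30.6 [525.1 -31.1] [56.3 45.6] z [0.0503 0.0545 0.059 ]
side 0.066 [530.6 -24.4] 24.2 [530.2 -23.4] [44.6 42.8] z [0.0691 0.0719 0.0756]
wrist 0.048 [530.  -21.2] 29.9 [528.8 -20.8] [59.2 56.7] z [0.0536 0.0547 0.0558]
wrist 0.066 [530.8 -21.9] 22.9 [530.7 -22.1] [44.7 44.7] z [0.0718 0.0728 0.0737]
t 56.9 p [ 0.5302 -0.021   0.2186] R [[-1.0, -0.0, -0.004], [-0.0, 1.0, 0.0], [0.004, 0.0, -1.0]] gap 0.0705 F [-0.6  0.8 -0.6] q [-0.25 -0.05  1.85 -0.    1.34 -1.82]
wrist
[ 529.5 -100.5] [119.2  41. ] -89.2 2892 0.038
[529.6  60.3] [119.   39.9] -90.0 2970 0.038
-0.14 0.5102 0.5493 0.0367
-0.1 0.5102 0.5492 0.0368
-0.06 0.51 0.5495 0.0368
0.02 0.5103 0.5492 0.0369
0.06 0.5097 0.5494 0.0367
0.1 0.5101 0.5495 0.0369
```

View pics/s9c.png

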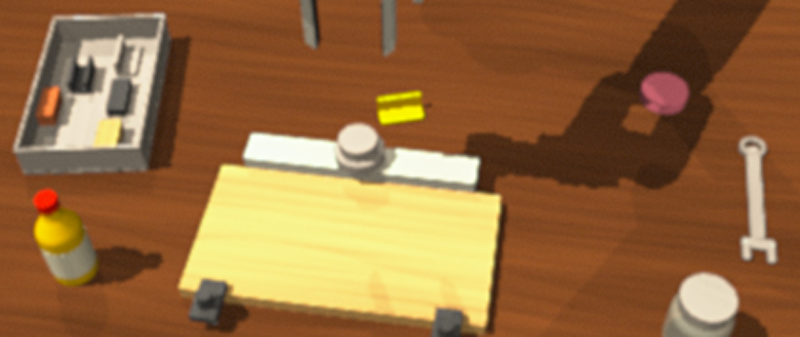

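```bash
python3 -c "
from plant import manip
print(manip.sign_off())"
```

```text
the job is handed in; nothing more can be done
None
```

The job is handed in. By the last camera check all five offcuts were in the tray, the straightedge lay flat against the board's near edge (gap under about 1 mm), and both discs were stacked within about 1 mm of centre; I never reached for the wrench, jar, glue or look-alikes. The hand-in returned no verdict.

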